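Bring the middle flip stop over and butt the bar against it

ROBOT

A 6-joint arm with a two-finger parallel gripper is mounted at the origin on the work surface. World frame = base frame: x ahead of the robot, y to its left, z up, the work surface at z = 0. Lengths are in mm, angles in rad, forces in N, time in s.
With the tool pointing down it reaches from about 300 to 775 mm from the base axis. Payload 14.6 kg.
Tool frame: the origin (TCP) lies at the very end of the fingers, on their centre line; the grasp point (between the pads) lies 19 mm behind it; z points along the fingers, y is the line along which they close (so a half turn about z gives the same grasp; the last joint's range is limited). The gripper opens to 94 mm and grips with 3 to 60 N. Pads are 16 mm wide; open, the fingers measure 119 mm over their backs; the gripper's body (75 mm by 177 mm) begins 78 mm behind the grasp point.
Start: joints at [1.198, 0.3, 1.521, -0, 1.321, -0.067], TCP at [165.578, 524.474, 205.446] pointing down, gripper open.
Joint ranges: [-3.03, 3.03], [-0.79, 2.21], [0.23, 2.52], [-1.04, 4.18], [0, 3.07], [-2.55, 2.55]. Speed limits (rad/s): [2.22, 2.22, 2.57, 3.14, 3.14, 3.14].

INTERFACE

Orientations are given as [roll, pitch, yaw] about the fixed x, y, z axes, in that order (R = Rz(yaw) Ry(pitch) Rx(roll)).
In Python, from cell import manip, eyes, ticket gives the robot as it stands. The module is installed in compiled form; this text tells all that it offers.
- The arm moves only by the tool arm_command, never from a script. Its argument "plan" is a list of rows, each a list of 5 numbers: the opening, from -1 (shut) to 1 (fully open), then the shift along the tool's x, y, z in m, then the turn about the tool's z in rad. In form: [[jaw, dx, dy, dz, roll], ...]. A call has 1 to 20 rows; each row shifts and turns the commanded pose from where the row before left it, along the tool's axes as they then stand; what a row does not reach is not made up. A row lasts 1/8 s, in which the tool goes at most 62.5 mm and 10.7 degrees, less where a joint would pass 70% of its speed; a pose out of reach is approached as far as the arm can. A call is refused whole if a number of a shift passes 0.0625 or a number of a turn 0.188, either way. A call with a gripper value outside its range is refused whole. The fingers move at their own pace and stop on an object; "newtons" is the grip in N (left out, the last holds). Time passes only in rows, so rows that do not move let the fingers close. It gives the time, the measured TCP pose, the force, the opening and the grip force at its end, in the units of the state.
- manip.read_state(): the state, without advancing time (a new reading comes with each control period).
- eyes.camera(name): name is "scene" or "top" or "wrist"; returns a dict with "img" (480x640x3 uint8, blue, green, red), "z_map" (480x640 float32, mm along the optical axis (not along the pixel's ray), 0 where there is no reading), "fx", "fy", "cx", "cy" (pixels), "eye" and "orientation" of the camera in the world. Camera axes: x right, y down, z forward; pixel columns grow to the right and rows downward; lengths in mm; the calibration is good to about 2 mm. The wrist camera is an equidistant fisheye: a pixel r from the principal point sees the ray r / f radians off the axis. A picture is of the moment at which its call begins.
- ticket.sign_off(): hands the job in; it is judged then, once.
The state is a dict: "clock": time; "joints": joint angles; "qd": joint speeds; "effort": joint torques, N m; "eef_pos": TCP position; "eef_rot": TCP orientation; "wrist_force": force on the tool from outside, world axes, zero at the start; "moment": the same for the moment, N m; "finger_gap": finger opening in mm; "finger_force": force on a finger pad.
Only numpy, scipy, OpenCV 4.12 (cv2) and the standard library are available. Lean on these libraries where they do the work, as an engineer would, in place of code of your own. Each camera call takes 0.05 s, during which the arm holds its last target. There are 200 camera calls.

TASK

Set the saw up for its next cut: with a fingertip flip the leaf of the middle one of the three flip stops over its pin, from folded back on the rail to fully flat over the bed, nose down in the bar's path. Then push the bar by its upright tab along the fence until its end butts against that nose, keeping it flat on the bed and against the fence, never lifted. Leave the other stops folded back and the other things where they are.

Things in the scene. Friction and masses are not known exactly. Their poses are not given: they have to be found in the camera images.
- bench: Fixed saw bench: dark steel bed, bright fence and grey stop rail along this frame's y, grey and blue saw at the -y end. Origin on the work surface below the fence's face; z up, -x the robot's side. Bed top z 80 mm, x -140 to 0; fence's working face x = 0; fence and rail top level at z 115 mm, x 0 to 118; all run y -760 to 460 mm. Shifted and turned (up to 0.1 rad) between starts.
- stop_mid: Middle flip stop's fixed carriage on the rail: steel plate 118 x 60 x 8 mm, two ears 28 mm high beside the leaf, black thumb-screw 45 mm to +y, 28 mm high. Axes as the bench's. Origin on the rail top, 66 mm behind the fence face, straight below the pivot pin, which runs along y 16 mm above. When the leaf is over, the bar butts against its nose in this frame's plane y = -20 mm.
- leaf_mid (a joint): Middle leaf's angle about its pin: 0 (starts 0 to 0.12) folded back level towards +x, nose up; pi/2 upright; pi, its hard end, level towards -x, nose down. Leaf: aluminium plate 40 mm wide, 8 thick (pin at mid-thickness), reaching 100 mm from the pin, about 120 g. Friction (0.125 N m) holds it wherever it is left: it neither falls back nor drops over. Pushing the nose takes 5 to 9 N; the finger must rise with it along its arc, or it jams.
- leaf_mid_nose (a point): Centre of the middle leaf's black plastic nose, a block at the leaf's free end: 28 mm along the leaf (72 to 100 mm from the pin), 40 mm wide, 39 mm tall. Folded back it stands up on the leaf, 4 to 43 mm above the pin; flipped over it hangs 4 to 43 mm below the pin, across the bar's path and 8 mm clear of the bed.
- stop_saw: Carriage of the flip stop nearest the saw (-y), same make and frame as stop_mid, leaf folded back with its nose standing 59 mm above the rail; leave it so.
- leaf_saw (a joint): Angle of that stop's leaf, 0 folded back; it must stay so.
- stop_far: Carriage of the flip stop farthest from the saw (+y), same make and frame as stop_mid, leaf folded back; leave it so.
- leaf_far (a joint): Angle of that stop's leaf, 0 folded back; it must stay so.
- bar: The bar to be cut: loose aluminium box tube 30 x 30 mm, 1000 mm long, about 0.6 kg, lying on the bed along the fence, about 2 mm off its face, its other end through the open saw. Origin on its underside, below the tab that stands upright across its top 60 mm from the +y end; y along the bar, +y towards the stops; z up.
- bar_end (a point): Centre of the bar's +y end face, 15 mm above the bed.
- bar_tab (a point): Centre of the bar's upright tab: a plate 30 mm across the bar, 6 mm thick along it and 36 mm tall, standing on the bar's top 60 mm back from its +y end (this point 18 mm above the bar's top). Pushed towards +y on its back, the bar slides along the bed with 2 to 7 N.
- offcut: A loose 70 mm offcut of the same tube lying on the bed beyond the middle stop; leave it.
- square: Engineer's square lying behind the rail; leave it.
- spanner: Spanner lying on the front part of the bed; leave it.
- oiler: White plastic bottle, 150 mm tall, 56 mm across, behind the rail; leave it.
- brush: Hand brush lying behind the rail; leave it.
- deburrer: Deburring tool with a black handle lying behind the rail; leave it.

How it is judged (in metres and radians):
On the way, in this order (a step that is already met when the one before it is completed fails the run):
1. the middle stop's leaf lies flat over the bed (value of joint leaf_mid above 3.08159 rad), for 0.2 s.
2. the bar's end butts against the nose of that stop (value of joint leaf_mid above 3.08159 rad and y of bar_end in the frame of stop_mid between -0.0235 and -0.0165 m), for 0.2 s.
At the end, for the whole second after the job is handed in: Middle leaf within 0.06 rad of flat over the bed; bar end within 3.5 mm of its nose, bar at rest, flat on the bed, its end at most 7 mm off the fence and parallel to it within 0.02 rad; the other two leaves still folded back (below 0.1 rad) (all of step 2 and x of bar_end in the frame of bench above -0.022 m and angle between the y axis of bar and the y axis of bench, either way round below 0.02 rad and height (world z) of bar_end below 0.099 m and angle between bar's own z axis and vertical below 0.05 rad and value of joint each of leaf_saw, leaf_far below 0.1 rad and linear speed of bar below 0.01 m/s); the robot touches nothing.
It fails at once if the bar is lifted off the bed or tipped (height (world z) of bar_end above 0.105 m or height (world z) of bar above 0.09 m or angle between bar's own z axis and vertical above 0.15 rad).
It fails at once if another stop's leaf is swung over (value of joint any of leaf_saw, leaf_far above 0.5 rad).
It fails at once if another thing on the bench is shifted by more than 30 mm (distance of any of offcut, square, spanner, oiler, brush, deburrer from where it was at the start of the episode above 0.03 m).
It also fails if it takes over 72 s, if anything falls off the work surface, if the arm or the gripper's body presses on something with over 40 N, if the wrist force passes 120 N, or if a joint passes its speed limit or range.

## Working session

There is one attempt and no reset: what is moved stays moved. The work goes in short steps, Python scripts to look and compute and a tool call to move; the robot and the scene stay as the last step left them, time stands still between calls to the robot, and variables do not carry over. Pictures are saved under pics/ and viewed, at most 10 in all, crops included, and the job is handed in when it is done.

Besides the shell and the picture viewer there is one more tool, called after "Call:" as name(argument=value, ...) on one line, values as JSON. arm_command: Moves the arm, as the interface text tells. Its arguments: {"type":"object","properties":{"plan":{"type":"array"},"newtons":{"type":"number"}},"required":["plan"]}

```bash
mkdir -p pics
cat > h.py <<'E'
import numpy as np, cv2
from scipy.spatial.transform import Rotation as R
from cell import manip, eyes, ticket
def cam(n):
    c=eyes.camera(n); return c
def rot(c):
    o=np.array(c["orientation"],float)
    return o if o.shape==(3,3) else (R.from_euler('xyz',o).as_matrix() if o.size==3 else R.from_quat(o).as_matrix())
def cloud(c):
    z=c["z_map"]; v,u=np.mgrid[:480,:640]
    P=np.stack([(u-c["cx"])/c["fx"]*z,(v-c["cy"])/c["fy"]*z,z],-1)
    return P@rot(c).T+np.array(c["eye"])
E
python3 - <<'E'
from h import *
for n in("scene","top"):
    c=cam(n); cv2.imwrite(f"pics/{n}0.png",c["img"]); np.savez(f"{n}0.npz",**c)
    print(n,c["eye"],c["orientation"],c["fx"],c["cx"],c["cy"])
print(manip.read_state())
E
```

```text
scene [1217.32661501  104.30397101  810.09716124] [-2.37740414 -0.01985719  1.74975968] 492.7473526854892 310.59248706164584 239.10005606040164
top [456.41173481  -7.63845422 945.18670053] [-3.01652679  0.01461889 -1.5673495 ] 444.7947181270067 325.0820744658779 246.66008047615125
{'clock': 0.1, 'joints': array([ 1.19839193e+00,  3.00402341e-01,  1.52153973e+00, -4.67215812e-06,
        1.32065093e+00, -6.65669422e-02]), 'qd': array([ 1.91947366e-03, -1.27321233e-03, -1.84126214e-03, -3.86849875e-05,
        1.24954492e-03, -4.93954805e-04]), 'effort': array([ 2.36034393e-03, -5.32644439e+01, -3.53288376e+01,  7.10271858e-02,
        2.34202738e-02, -5.48338028e-05]), 'eef_pos': array([165.50274143, 524.26543928, 204.94152495]), 'eef_rot': array([-3.14059422e+00, -6.20253085e-05,  2.83575633e+00]), 'wrist_force': array([ 0.18761095,  0.40060054, -0.03480245]), 'moment': array([0.01667291, 0.00735723, 0.02568571]), 'finger_force': 0.0, 'finger_gap': 94.00350500737842}
```

View pics/scene0.png

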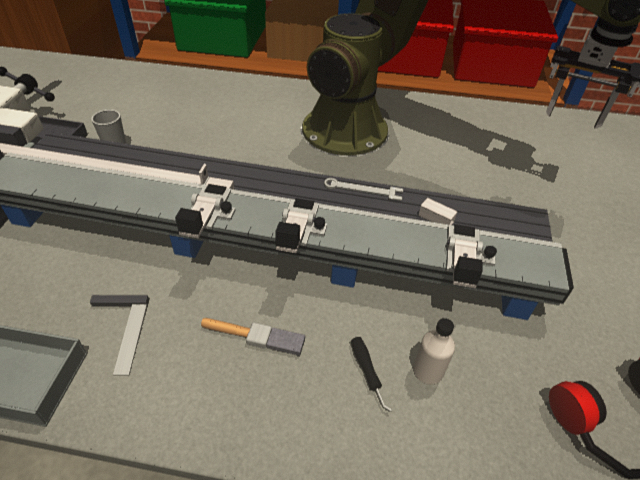

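View pics/top0.png

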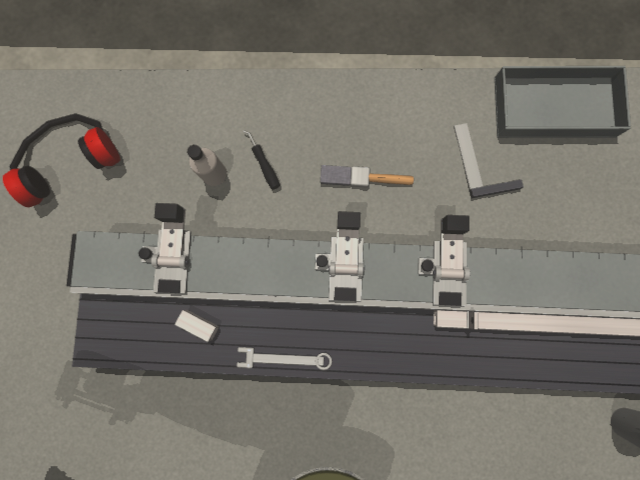

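The scene view shows the mid stop at (297,220) and the bar tab at (203,173). In the top view, the mid stop's nose is at (349,220) and its thumb-screw at (322,262). The saw stop is at (450,270), the far stop at (170,260), the bar's end near (435,318) and its tab near (471,320).

Run:
```python
from h import *
c=dict(np.load("top0.npz")); P=cloud(c); x,y,z=P[...,0],P[...,1],P[...,2]
v,u=np.mgrid[:480,:640]
def q(n,m):
    p=P[m]; print(n,len(p),"med",np.median(p,0).round(1),"lo",np.percentile(p,2,axis=0).round(1),"hi",np.percentile(p,98,axis=0).round(1))
ok=c["z_map"]>0
# fence front edge: per column boundary rail top (z>105) vs bed, skip carriages
E=[];B=[]
for uu in list(range(90,145))+list(range(195,310))+list(range(372,415))+list(range(475,630)):
    col=np.where(ok[:,uu]&(abs(z[:,uu]-115)<8)&(v[:,uu]>225)&(v[:,uu]<320))[0]
    if len(col)>10: E.append(P[col.max(),uu]);B.append(P[col.min(),uu])
E=np.array(E);B=np.array(B)
for A,n in((E,"front"),(B,"back")):
    k=np.polyfit(A[:,1],A[:,0],1); r=A[:,0]-np.polyval(k,A[:,1]); g=abs(r)<4; k=np.polyfit(A[g,1],A[g,0],1); print(n,k,r.std(),g.sum(),np.median(A[:,2]))
for n,cu in(("saw",455),("mid",349),("far",169)):
    q("nose "+n,ok&(abs(u-cu)<25)&(v>190)&(v<245)&(z>160)&(z<200))
    q("plate "+n,ok&(abs(u-cu+2)<45)&(v>225)&(v<305)&(abs(z-123)<3))
    q("screw "+n,ok&(abs(u-cu+27)<16)&(v>240)&(v<285)&(z>137))
q("tab",ok&(abs(u-471)<12)&(abs(v-320)<20)&(z>125))
q("bartop",ok&(u>425)&(v>305)&(v<340)&(abs(z-110)<5))
q("offcut",ok&(abs(u-196)<30)&(abs(v-326)<20)&(z>98))
```

```text
front [5.20244631e-02 4.52099573e+02] 6.58768959098472 235 112.59065495909954
back [4.08276906e-02 5.71145157e+02] 0.7826620680447061 365 113.47276172693893
nose saw 404 med [ 595.6 -228.   172.7] lo [ 582.8 -247.9  161.9] hi [ 610.  -209.5  175.3]
plate saw 1036 med [ 491.1 -214.5  122.4] lo [ 456.3 -255.6  120.2] hi [ 567.  -170.8  125.7]
screw saw 189 med [ 519.3 -187.1  141.3] lo [ 504.6 -208.7  137.5] hi [ 533.4 -172.   144.8]
nose mid 382 med [600.1 -37.8 179.4] lo [587.6 -56.9 167.3] hi [614.1 -18.5 182.1]
plate mid 1014 med [499.7 -24.9 122.7] lo [462.9 -64.  120.2] hi [574.3  19.6 125.7]
screw mid 181 med [527.9   4.5 141.6] lo [511.5 -17.3 137.3] hi [556.2  19.  145.1]
nose far 405 med [616.8 285.2 173.1] lo [603.7 267.2 162.3] hi [631.5 306.  176.4]
plate far 950 med [513.6 289.9 122.8] lo [476.5 260.4 120.3] hi [587.5 340.  125.8]
screw far 180 med [541.5 329.1 142. ] lo [524.5 312.  137.4] hi [554.5 344.  145.1]
tab 122 med [ 427.4 -260.5  142.3] lo [ 412.7 -265.4  125.2] hi [ 457.5 -241.6  147.5]
bartop 4498 med [ 427.3 -407.6  109.7] lo [ 404.1 -566.1  106.2] hi [ 451.4 -208.3  114.8]
offcut 653 med [414.1 245.8 109.7] lo [390.4 213.1 101.5] hi [438.  278.4 113. ]
```

Run:
```python
import cv2
i=cv2.imread("pics/top0.png")[190:350,290:490]; cv2.imwrite("pics/crop.png",cv2.resize(i,None,fx=3.7,fy=3.7,interpolation=cv2.INTER_CUBIC))
```

```text
(no output)
```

View pics/crop.png

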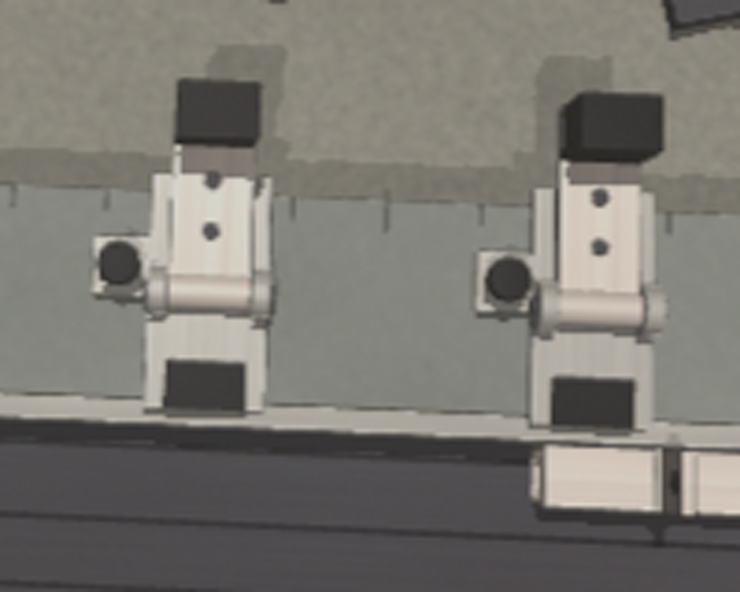

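The crop shows the mid leaf folded back, its pin at about (215,292) and nose at (218,112), with the bar's end at (535,475). Bench yaw is about -0.041 rad. The mid pivot is near (517.6, -34.3, 131) and its leaf stands at about 0.08 rad. I'll shut the gripper, line it up with the bench and go behind the nose.

Call:
arm_command(plan=[[-1, 0, 0, -0.03, -0.1325], [-1, 0, 0, -0.03, -0.1325], [-1, -0.0275, -0.0302, 0, 0], [-1, -0.0275, -0.0302, 0, 0], [-1, -0.0275, -0.0302, 0, 0], [-1, -0.0275, -0.0302, 0, 0], [-1, -0.0275, -0.0302, 0, 0], [-1, -0.0275, -0.0302, 0, 0], [-1, -0.0275, -0.0302, 0, 0], [-1, -0.0275, -0.0302, 0, 0], [-1, -0.0275, -0.0302, 0, 0], [-1, -0.0275, -0.0302, 0, 0], [-1, -0.0275, -0.0302, 0, 0], [-1, -0.0275, -0.0302, 0, 0], [-1, -0.0275, -0.0302, 0, 0], [-1, -0.0275, -0.0302, 0, 0], [-1, -0.0275, -0.0302, 0, 0], [-1, -0.0275, -0.0302, 0, 0], [-1, -0.0275, -0.0302, 0, 0], [-1, -0.0275, -0.0302, 0, 0]])

```text
clock: 2.6
eef_pos: [638.6, -40.0, 265.0]
eef_rot: [3.142, -0.001, 3.101]
wrist_force: [-0.1, 0.7, 0.7]
finger_gap: 0.3
finger_force: 0.0
```

```bash
cat >> h.py <<'E'
W0=np.array([517.6,-34.3,131.]); YAW=-0.041
BR=R.from_euler('z',YAW).as_matrix()
def st():
    s=manip.read_state(); p=np.array(s["eef_pos"])
    print("t",round(s["clock"],2),"rel pivot(bench)",((p-W0)@BR).round(1),"rot",np.round(s["eef_rot"],3),"F",(np.array(s["wrist_force"])@BR).round(1),"gap",round(s["finger_gap"],1))
E
python3 - <<'E'
from h import *
st()
c=cam("wrist"); print(c["fx"],c["cx"],c["cy"],c["eye"],c["orientation"]); cv2.imwrite("pics/w1.png",c["img"])
E
```

```text
t 2.6 rel pivot(bench) [121.2  -0.7 134. ] rot [ 3.142e+00 -1.000e-03  3.101e+00] F [-0.2  0.7  0.7] gap 0.3
371.64829954431775 312.9462687219169 235.9791665269833 [559.44125287 -36.89299329 445.23087282] [2.86773097e+00 1.56422088e-03 1.53034119e+00]
```

View pics/w1.png

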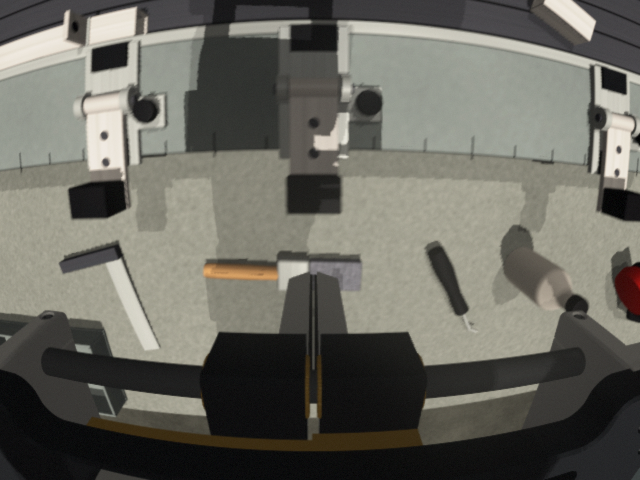

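The wrist view shows the shut finger, tip near (313,285), lined up with the mid nose at (314,193) and clear behind it. I'll descend and approach.

Call:
arm_command(plan=[[-1, 0, 0, 0.03, 0], [-1, 0, 0, 0.03, 0], [-1, 0, 0, 0.034, 0], [-1, 0.005, 0, 0, 0], [-1, 0.005, 0, 0, 0], [-1, 0, 0, 0, 0]])

```text
clock: 3.4
eef_pos: [628.3, -38.5, 173.3]
eef_rot: [-3.141, 0.002, 3.101]
wrist_force: [-0.1, 0.2, -0.4]
finger_gap: 0.7
finger_force: 0.0
```

```bash
python3 -c "
from h import *
st()"
```

```text
t 3.4 rel pivot(bench) [110.7   0.3  42.3] rot [-3.141e+00  2.000e-03  3.101e+00] F [-0.1  0.2 -0.4] gap 0.7
```

Call:
arm_command(plan=[[-1, 0.003, 0, 0, 0], [-1, 0.003, 0, 0, 0], [-1, 0, 0, 0, 0]])

```text
clock: 3.78
eef_pos: [624.9, -38.4, 174.4]
eef_rot: [-3.141, 0.01, 3.101]
wrist_force: [16.3, -0.1, 7.0]
finger_gap: 0.9
finger_force: 8.2
```

```bash
python3 -c "
from h import *
st()"
```

```text
t 3.77 rel pivot(bench) [107.3   0.3  43.4] rot [-3.141  0.01   3.101] F [16.3  0.5  7. ] gap 0.9
```

Call:
arm_command(plan=[[-1, 0.0018, 0, -0.004, 0], [-1, 0.0019, 0, -0.0038, 0], [-1, 0.0021, 0, -0.0037, 0], [-1, 0.0022, 0, -0.0036, 0]])

```text
clock: 4.28
eef_pos: [616.3, -38.0, 189.2]
eef_rot: [-3.141, 0.008, 3.101]
wrist_force: [12.4, -0.5, 6.0]
finger_gap: 0.3
finger_force: 6.8
```

Run:
```python
from h import *
st()
c=cam("scene"); P=cloud(c); cv2.imwrite("pics/s2.png",cv2.resize(c["img"][120:300,220:420],None,fx=3,fy=3,interpolation=cv2.INTER_CUBIC))
```

```text
t 4.28 rel pivot(bench) [98.8  0.3 58.2] rot [-3.141  0.008  3.101] F [12.5 -0.   6. ] gap 0.3
```

View pics/s2.png

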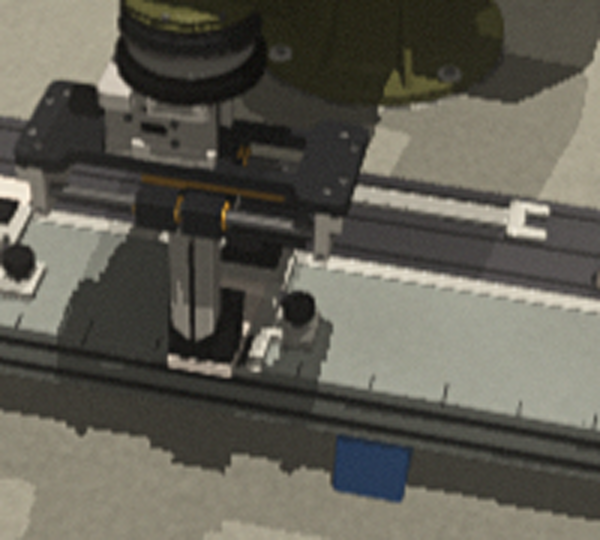

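The leaf's end, at about (205,360) in the crop, is rising with the fingertip, which sits on the nose face. I'll continue along the arc.

Call:
arm_command(plan=[[-1, 0.0024, 0, -0.0035, 0], [-1, 0.0025, 0, -0.0034, 0], [-1, 0.0027, 0, -0.0033, 0], [-1, 0.0028, 0, -0.0032, 0], [-1, 0.0029, 0, -0.0031, 0], [-1, 0.003, 0, -0.003, 0], [-1, 0.0032, 0, -0.0029, 0], [-1, 0.0032, 0, -0.0027, 0]])

```text
clock: 5.32
eef_pos: [592.9, -37.1, 214.0]
eef_rot: [-3.141, 0.007, 3.101]
wrist_force: [7.3, 0.2, 7.5]
finger_gap: 0.2
finger_force: 5.3
```

```bash
python3 -c "
from h import *
st()"
```

```text
t 5.33 rel pivot(bench) [75.3  0.3 83. ] rot [-3.141  0.007  3.101] F [7.3 0.5 7.5] gap 0.2
```

Call:
arm_command(plan=[[-1, 0.0034, 0, -0.0026, 0], [-1, 0.0034, 0, -0.0025, 0], [-1, 0.0035, 0, -0.0023, 0], [-1, 0.0036, 0, -0.0022, 0]])

```text
clock: 5.82
eef_pos: [578.6, -36.5, 223.4]
eef_rot: [-3.141, 0.006, 3.101]
wrist_force: [6.2, 0.4, 7.0]
finger_gap: 0.4
finger_force: 4.4
```

Run:
```python
from h import *
st()
c=cam("scene"); P=cloud(c); cv2.imwrite("pics/s3.png",cv2.resize(c["img"][120:300,220:420],None,fx=3,fy=3,interpolation=cv2.INTER_CUBIC))
```

```text
t 5.83 rel pivot(bench) [61.1  0.3 92.4] rot [-3.141  0.006  3.101] F [6.2 0.6 7. ] gap 0.4
```

View pics/s3.png

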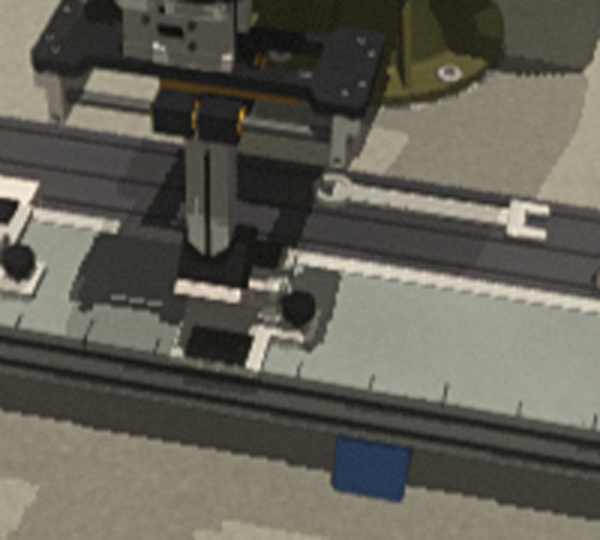

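The leaf is at about 41° in the crop, its white end edge at (207,290). I'll push a little further, then retreat, lower behind the leaf end and push its back.

Call:
arm_command(plan=[[-1, 0.0037, 0, -0.002, 0], [-1, 0.0037, 0, -0.002, 0], [-1, 0.0039, 0, -0.0017, 0], [-1, 0.0039, 0, -0.0017, 0], [-1, -0.006, 0, -0.005, 0], [-1, -0.02, 0, -0.002, 0], [-1, -0.02, 0, 0, 0], [-1, 0, 0, 0.022, 0], [-1, 0, 0, 0.022, 0], [-1, 0, 0, 0, 0]])

```text
clock: 7.12
eef_pos: [607.8, -37.6, 190.3]
eef_rot: [3.141, -0.003, 3.101]
wrist_force: [-0.5, -0.3, 0.1]
finger_gap: 0.1
finger_force: 0.0
```

```bash
python3 -c "
from h import *
st()"
```

```text
t 7.12 rel pivot(bench) [90.3  0.4 59.3] rot [ 3.141e+00 -3.000e-03  3.101e+00] F [-0.5 -0.3  0.1] gap 0.1
```

Call:
arm_command(plan=[[-1, 0.0075, 0, -0.0012, 0], [-1, 0.0075, 0, -0.0012, 0], [-1, 0.005, 0, -0.0028, 0], [-1, 0.005, 0, -0.0028, 0], [-1, 0.0057, 0, -0.0024, 0], [-1, 0.0057, 0, -0.0024, 0], [-1, 0.0057, 0, -0.0024, 0]])

```text
clock: 8.0
eef_pos: [565.6, -35.9, 206.8]
eef_rot: [3.142, -0.001, 3.101]
wrist_force: [2.2, -0.6, 0.6]
finger_gap: 0.4
finger_force: 1.1
```

```bash
python3 -c "
from h import *
st()"
```

```text
t 8.0 rel pivot(bench) [48.   0.4 75.8] rot [ 3.142e+00 -1.000e-03  3.101e+00] F [ 2.2 -0.6  0.6] gap 0.4
```

Call:
arm_command(plan=[[-1, 0.0063, 0, -0.0014, 0], [-1, 0.0063, 0, -0.0014, 0], [-1, 0.0063, 0, -0.0014, 0], [-1, 0.0055, 0, -0.0004, 0], [-1, 0.0055, 0, -0.0004, 0], [-1, 0.0055, 0, -0.0004, 0]])

```text
clock: 8.75
eef_pos: [530.4, -34.5, 212.1]
eef_rot: [3.142, -0.0, 3.101]
wrist_force: [1.3, 0.4, -0.8]
finger_gap: 0.6
finger_force: 0.7
```

Run:
```python
from h import *
st()
c=cam("scene"); P=cloud(c); cv2.imwrite("pics/s4.png",cv2.resize(c["img"][120:300,220:420],None,fx=3,fy=3,interpolation=cv2.INTER_CUBIC))
```

```text
t 8.75 rel pivot(bench) [12.8  0.4 81.1] rot [ 3.142 -0.     3.101] F [ 1.3  0.5 -0.8] gap 0.6
```

View pics/s4.png

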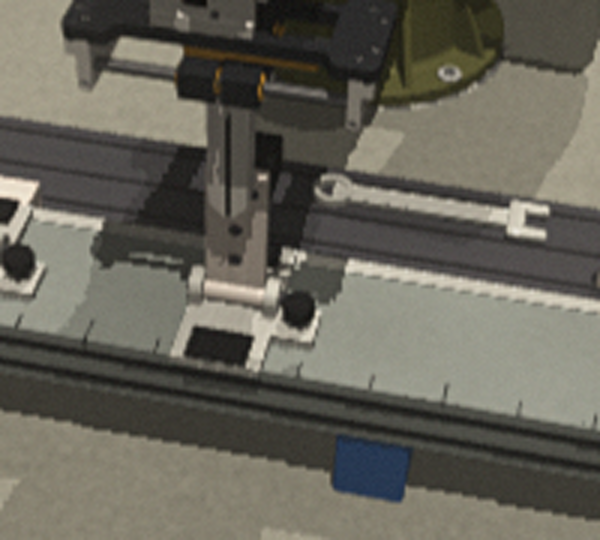

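The leaf stands upright, with the fingertip on its back at about (225,215). Now over and down.

Call:
arm_command(plan=[[-1, 0.0082, 0, 0.0007, 0], [-1, 0.008, 0, 0.0011, 0], [-1, 0.0078, 0, 0.0017, 0], [-1, 0.0077, 0, 0.0022, 0], [-1, 0.0074, 0, 0.0031, 0], [-1, 0.007, 0, 0.0039, 0], [-1, 0.0066, 0, 0.0045, 0], [-1, 0.0061, 0, 0.0051, 0], [-1, 0.0056, 0, 0.0057, 0], [-1, 0.005, 0, 0.0063, 0], [-1, 0.0043, 0, 0.0067, 0], [-1, 0.0036, 0, 0.0072, 0]])

```text
clock: 10.3
eef_pos: [453.3, -31.3, 163.6]
eef_rot: [3.142, -0.0, 3.101]
wrist_force: [0.4, 0.8, 0.4]
finger_gap: 0.5
finger_force: 0.3
```

```bash
python3 -c "
from h import *
st()"
```

```text
t 10.3 rel pivot(bench) [-64.4   0.4  32.6] rot [ 3.142 -0.     3.101] F [0.4 0.8 0.4] gap 0.5
```

Call:
arm_command(plan=[[-1, 0.0029, 0, 0.0075, 0], [-1, 0.0022, 0, 0.0077, 0], [-1, 0.0015, 0, 0.007, 0], [-1, 0.0005, 0, 0.0066, 0], [-1, 0, 0, 0.002, 0], [-1, 0, 0, 0.002, 0], [-1, 0, 0, 0, 0], [-1, 0, 0, 0, 0]])

```text
clock: 11.3
eef_pos: [446.7, -31.1, 134.4]
eef_rot: [-3.141, 0.002, 3.101]
wrist_force: [-22.2, 2.6, 48.0]
finger_gap: 0.6
finger_force: 24.4
```

```bash
python3 -c "
from h import *
st()"
```

```text
t 11.3 rel pivot(bench) [-70.9   0.3   3.4] rot [-3.141e+00  2.000e-03  3.101e+00] F [-22.3   1.7  48. ] gap 0.6
```

The leaf is pressed flat at 48 N, with the tip at pin height +3.4 mm. I'll lift, move behind the tab and check it.

Call:
arm_command(plan=[[-1, 0, 0, -0.017, 0], [-1, 0, 0, -0.04, 0], [-1, 0, 0, -0.04, 0], [-1, 0.0018, -0.045, 0, 0], [-1, 0.0018, -0.045, 0, 0], [-1, 0.0018, -0.045, 0, 0], [-1, 0.0018, -0.045, 0, 0], [-1, 0.0018, -0.045, 0, 0], [-1, 0.0018, -0.045, 0, 0], [-1, 0, 0, 0, 0]])

```text
clock: 12.55
eef_pos: [424.0, -302.5, 227.4]
eef_rot: [3.141, -0.001, 3.098]
wrist_force: [-0.6, 0.4, -0.2]
finger_gap: 0.4
finger_force: 0.0
```

Run:
```python
from h import *
st()
c=cam("top"); P=(cloud(c)-W0)@BR; cv2.imwrite("pics/t5.png",c["img"])
v,u=np.mgrid[:480,:640]; z=P[...,2]; ok=c["z_map"]>0
def q(n,m):
    p=P[m]; print(n,len(p), np.percentile(p,[2,25,50,75,98],axis=0).round(1).tolist() if len(p) else 0)
c0=dict(np.load("top0.npz")); P0=(cloud(c0)-W0)@BR
m=(abs(u-471)<10)&(abs(v-320)<11)&(P0[...,2]>5); print(np.percentile(P0[m],[2,25,50,75,98],axis=0).round(1).tolist())
m=(u>425)&(v>305)&(v<340)&(abs(P0[...,2]+21)<5)&(P0[...,0]<-68); print("end",np.percentile(P0[m],[2,50,99,99.8],axis=0).round(1).tolist())
q("leaf",ok&(abs(u-347)<14)&(P[...,0]<-20)&(P[...,0]>-110)&(abs(z)<20))
```

```text
t 12.55 rel pivot(bench) [ -82.5 -271.8   96.4] rot [ 3.141e+00 -1.000e-03  3.098e+00] F [-0.6  0.4 -0.2] gap 0.4
[[-95.5, -234.2, 5.6], [-88.7, -232.6, 11.1], [-81.6, -230.3, 12.9], [-74.4, -229.4, 14.5], [-67.5, -228.8, 16.6]]
end [[-96.2, -534.6, -24.9], [-82.4, -364.4, -22.1], [-68.3, -174.6, -18.5], [-68.1, -172.2, -17.5]]
leaf 1086 [[-96.8, -26.6, -11.9], [-76.6, -12.9, 1.8], [-56.6, -1.5, 3.1], [-38.4, 9.7, 4.2], [-21.5, 19.9, 6.1]]
```

View pics/t5.png

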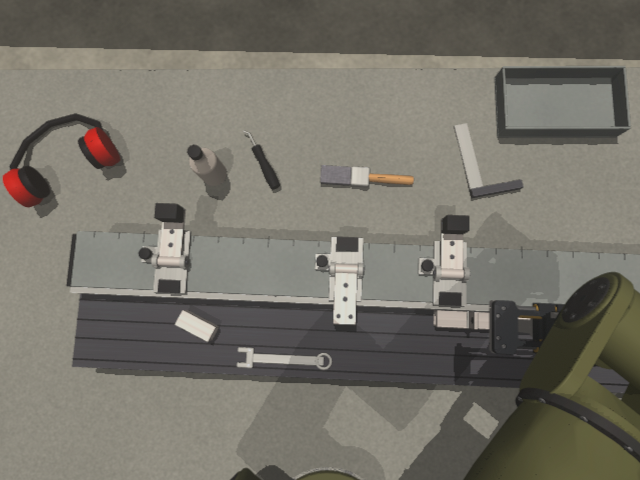

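The mid leaf lies flat over the bed at (345,295), the other stops are unchanged, and the gripper is just behind the tab. I'll descend and push.

Call:
arm_command(plan=[[-1, 0, 0, 0.035, 0], [-1, 0, 0, 0.035, 0], [-1, 0, 0, 0.03, 0], [-1, 0, 0, 0.009, 0], [-1, 0, 0.008, 0, 0], [-1, 0, 0.008, 0, 0], [-1, 0, 0.006, 0, 0], [-1, 0, 0.006, 0, 0], [-1, 0, 0.006, 0, 0]])

```text
clock: 13.72
eef_pos: [426.5, -266.8, 120.1]
eef_rot: [-3.14, 0.002, 3.101]
wrist_force: [-0.4, -5.8, 5.1]
finger_gap: 0.6
finger_force: 2.9
```

```bash
python3 -c "
from h import *
st()"
```

```text
t 13.72 rel pivot(bench) [ -81.5 -236.1  -10.9] rot [-3.140e+00  2.000e-03  3.101e+00] F [-0.2 -5.8  5.1] gap 0.6
```

Call:
arm_command(plan=[[-1, 0, 0.008, 0, 0], [-1, 0, 0.008, 0, 0], [-1, 0, 0.008, 0, 0], [-1, 0, 0.008, 0, 0], [-1, 0, 0.008, 0, 0], [-1, 0, 0.008, 0, 0], [-1, 0, 0.008, 0, 0], [-1, 0, 0.008, 0, 0], [-1, 0, 0.008, 0, 0], [-1, 0, 0.008, 0, 0], [-1, 0, 0.008, 0, 0], [-1, 0, 0.008, 0, 0], [-1, 0, 0.007, 0, 0], [-1, 0, 0.006, 0, 0], [-1, 0, 0.005, 0, 0], [-1, 0, 0.004, 0, 0], [-1, 0, 0, 0, 0]])

```text
clock: 15.85
eef_pos: [431.1, -148.5, 119.8]
eef_rot: [-3.141, 0.001, 3.101]
wrist_force: [1.1, -2.8, 2.5]
finger_gap: 0.3
finger_force: 1.2
```

Run:
```python
from h import *
st()
c=cam("top"); P=(cloud(c)-W0)@BR; i=c["img"][240:370,290:500]; cv2.imwrite("pics/t6.png",cv2.resize(i,None,fx=3.5,fy=3.5,interpolation=cv2.INTER_CUBIC))
```

```text
t 15.85 rel pivot(bench) [ -81.7 -117.7  -11.2] rot [-3.141e+00  1.000e-03  3.101e+00] F [ 1.3 -2.8  2.5] gap 0.3
```

View pics/t6.png

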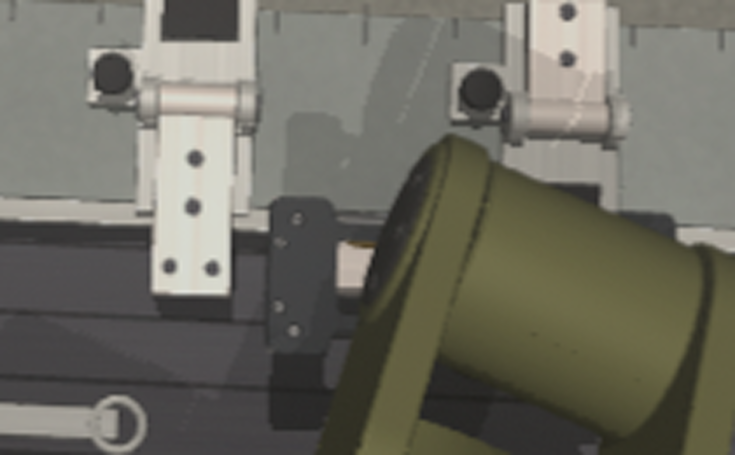

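The bar's end is still hidden under the gripper, and the nose is at (190,300) in the crop. I'll go on slowly, watching for a force rise.

Call:
arm_command(plan=[[-1, 0, 0.004, 0, 0], [-1, 0, 0.004, 0, 0], [-1, 0, 0.003, 0, 0], [-1, 0, 0.003, 0, 0], [-1, 0, 0.002, 0, 0]])

```text
clock: 16.52
eef_pos: [431.6, -132.8, 119.5]
eef_rot: [-3.141, 0.001, 3.101]
wrist_force: [0.1, -5.4, 4.2]
finger_gap: 0.6
finger_force: 2.8
```

Call:
arm_command(plan=[[-1, 0, 0.0015, 0, 0], [-1, 0, 0.0015, 0, 0]])

```text
clock: 16.77
eef_pos: [431.7, -129.9, 119.5]
eef_rot: [-3.141, 0.001, 3.101]
wrist_force: [-0.1, -5.8, 4.1]
finger_gap: 0.5
finger_force: 2.8
```

Call:
arm_command(plan=[[-1, 0, 0.001, 0, 0], [-1, 0, 0.001, 0, 0]])

```text
clock: 17.02
eef_pos: [431.8, -127.9, 119.5]
eef_rot: [-3.141, 0.001, 3.101]
wrist_force: [-0.7, -5.4, 3.6]
finger_gap: 0.5
finger_force: 2.8
```

Call:
arm_command(plan=[[-1, 0, 0.001, 0, 0], [-1, 0, 0.001, 0, 0], [-1, 0, 0.001, 0, 0]])

```text
clock: 17.4
eef_pos: [432.0, -125.2, 119.6]
eef_rot: [-3.14, 0.001, 3.101]
wrist_force: [-0.7, -12.9, 2.5]
finger_gap: 0.5
finger_force: 6.6
```

Call:
arm_command(plan=[[-1, 0, 0.001, 0, 0], [-1, 0, 0.001, 0, 0], [-1, 0, 0.001, 0, 0]])

```text
clock: 17.77
eef_pos: [432.0, -124.7, 119.7]
eef_rot: [-3.135, 0.001, 3.101]
wrist_force: [-2.8, -35.4, 0.1]
finger_gap: 0.2
finger_force: 18.0
```

The force has jumped to 35 N, so the bar is butted. I'll back off, lift clear and check.

Call:
arm_command(plan=[[-1, 0, 0, 0, 0], [-1, 0, -0.005, 0, 0], [-1, 0, -0.01, 0, 0], [-1, 0, -0.01, 0, 0], [-1, 0, 0, -0.04, 0], [-1, 0, 0, -0.05, 0], [-1, 0, 0, -0.05, 0], [-1, 0, -0.05, 0, 0], [-1, 0, -0.05, 0, 0], [-1, 0, -0.05, 0, 0], [-1, 0, -0.05, 0, 0], [-1, 0, 0, 0, 0]])

```text
clock: 19.27
eef_pos: [421.8, -348.9, 258.2]
eef_rot: [3.141, -0.001, 3.098]
wrist_force: [0.1, 0.6, -0.3]
finger_gap: 0.8
finger_force: 0.0
```

Run:
```python
from h import *
st()
c=cam("top"); P=(cloud(c)-W0)@BR
v,u=np.mgrid[:480,:640]; ok=c["z_map"]>0
L=ok&(P[...,1]>-16)&(P[...,1]<16)&(P[...,0]<-20)&(P[...,0]>-96)&(abs(P[...,2])<20)
p=P[L]; print("leaf slope",np.polyfit(p[:,0],p[:,2],1))
m=ok&(abs(P[...,2]+21)<6)&(P[...,0]<-67)&(P[...,0]>-105)&(P[...,1]<-20)&(P[...,1]>-400)
p=P[m]; ys=np.arange(-380,-20,10)
r=[(y,*np.percentile(p[abs(p[:,1]-y)<5,0],[3,97])) for y in ys if (abs(p[:,1]-y)<5).sum()>20]
print(np.round(r[::4],1).tolist()); r=np.array(r); print("bar slope",np.polyfit(r[:,0],r[:,1],1)); print("end y",p[:,1].max())
cv2.imwrite("pics/t7.png",cv2.resize(c["img"][190:370,130:530],None,fx=2,fy=2))
```

```text
t 19.27 rel pivot(bench) [ -82.8 -318.2  127.2] rot [ 3.141e+00 -1.000e-03  3.098e+00] F [ 0.1  0.6 -0.3] gap 0.8
leaf slope [-2.74236408e-03  3.26683860e+00]
[[-350.0, -95.8, -68.5], [-310.0, -95.7, -68.4], [-270.0, -95.7, -68.4], [-230.0, -95.6, -68.3], [-190.0, -95.5, -68.2], [-150.0, -95.6, -68.1], [-110.0, -95.5, -68.1], [-70.0, -95.6, -68.1], [-30.0, -95.5, -68.0]]
bar slope [ 4.43012076e-04 -9.57100629e+01]
end y -21.470714048873905
```

View pics/t7.png

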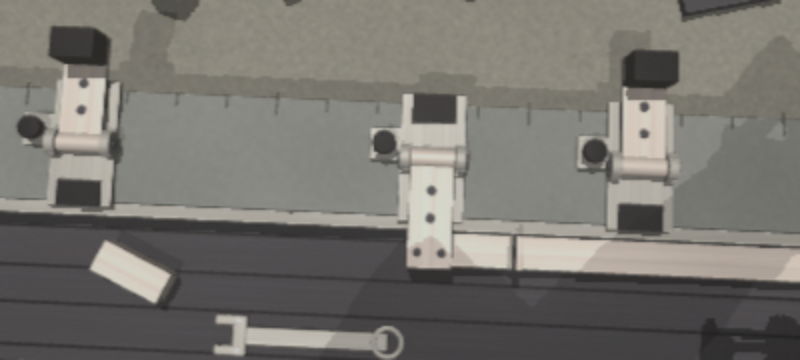

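The leaf is flat (slope 0.003), the bar's end butts against the nose at (453,250), the bar is parallel to the fence and the other stops are still folded back. Handing in.

```bash
python3 -c "
from h import *
print(ticket.sign_off())"
```

```text
the job is handed in; nothing more can be done
None
```

The job is handed in: the middle stop's leaf is flat over the bed, the bar is butted against its nose and parallel to the fence, and nothing else was moved; sign-off returned no verdict.

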